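# Locate a blank in the drilling jig

## Task

A beech blank lies loose on the jig board of the bench drill. Push it fully home for drilling: flat on the board, one long edge against both steel dowels and its end against the end stop. Leave it there, do not knock the drill's head, which hangs low over the jig, and leave the two drilled pieces and the screwdriver beside it where they lie.

Things in the scene. Friction and masses are not known exactly. Their poses are not given: they have to be found in the camera images.
- drill_stand: Bench drill with plywood jig board, fixed to the bench. Origin on the bench top below the drill bit; x points from the bit to the column, y to the left of someone facing the column, z up. Board: x -105..+66, y -135..+85 mm, top at z = 22 mm, bare but for blank, dowels and stop. Column 40 mm thick (foot 84 mm) at x = 112 mm.
- drill_head: Grey head on the column; same frame as drill_stand. Gearbox x -82..+50, y -47..+47 mm, underside z = 200 mm; belt cover and motor reach x = 237, z = 380 mm. Chuck (40 mm) hangs to z = 116, bit (8 mm) to z = 78 mm. Spokes at y 47..80 mm. It hangs over the blank, so push with the tool tilted 30 to 45 degrees, hand towards -x: first the blank's -x edge, then its -y end 15 to 30 mm from that edge.
- blank: Plain beech plate without holes, 70 mm (its x) by 140 mm (its y) by 28 mm, about 0.2 kg, two pencil crosses on top; loose on the jig board. Origin at the centre of its underside. Starts 20 to 40 mm from home towards -x and 12 to 25 mm towards -y of the jig, turned up to 0.15 rad. Planed and waxed: friction about 0.3, slides with under 1.5 N.
- nest (a point): Where the blank's origin lies when it is home: on the board's top; axes parallel to those of drill_stand. The dowels are on the nest's +x side, the end stop on its +y side.
- dowel_left (a point): Top centre of one of the two steel dowels (12 mm diameter, 20 mm above the board), which touch the home blank's +x edge; 35 mm to the +y side of the nest.
- dowel_right (a point): The same for the other dowel, 50 mm to the -y side of the nest.
- end_stop (a point): Face of the steel button (14 mm diameter, centre 13 mm above the board) of the end stop, a 26 mm high wooden block; it touches the home blank's +y end, 70 mm from the nest in y and 20 mm to its -x side.
- drilled_a: Finished beech piece with two 12 mm holes, size of the blank, on the bench to the right of the drill; leave alone. Origin at the centre of its underside.
- drilled_b: A second finished piece, lying on drilled_a; leave alone. Origin at the centre of its underside.
- screwdriver: Screwdriver, 225 mm long, 28 mm high, along the bench's left edge; leave alone.

How it is judged:
By the outcome, as a careful person would: the job done as asked, in the order asked, and still so for the second after the job is handed in, with the robot touching nothing.
It also fails if it takes over 51 s, if anything falls off the work surface, if the arm or the gripper's body presses on something with over 40 N, if the wrist force passes 120 N, or if a joint passes its speed limit or range.

## Robot

A 6-joint arm with a two-finger parallel gripper is mounted at the origin on the work surface; the furniture and walls round the work are solid. World frame = base frame: x ahead of the robot, y to its left, z up, the work surface at z = 0. Lengths are in m, angles in rad, forces in N, time in s.
With the tool pointing down it reaches from about 0.275 to 0.725 m from the base axis. Payload 5.6 kg.
Tool frame: the origin (TCP) lies on the front face of the gripper's body, between the roots of the fingers; the fingertips stand 73 mm ahead of it and the grasp point (between the pads) lies 54 mm ahead of it; z points along the fingers, y is the line along which they close (so a half turn about z gives the same grasp; the last joint's range is limited). The gripper opens to 85 mm and grips with 20 to 120 N. Pads are 22 mm wide; open, the fingers measure 114 mm over their backs; the gripper's body (76 mm by 85 mm) begins 54 mm behind the grasp point. The pads swing forward as they close: fully open they stand 13 mm farther back than shut.
Start: joints at [1.5, 0.255, 0.108, 0, -1.424, -0.285], TCP at [0.192, 0.516, 0.304] pointing down, gripper open.
Joint ranges: [-2.95, 2.95], [-1.21, 1.97], [-1.09, 1.5], [-2.87, 1.71], [-2.94, -0.07], [-3.05, 3.05]. Speed limits (rad/s): [2.57, 2.57, 3.14, 3.14, 3.14, 3.14].

## Interface

Orientations are given as a 3x3 rotation matrix whose columns are the frame's x, y, z axes.
In Python, from workcell import env, vision gives the robot as it stands. The module is installed in compiled form; this text tells all that it offers.
- The arm moves only by the tool step_arm, never from a script. Its argument "increments" is a list of rows, each an object with "rotation": the turn, a rotation vector about the tool's x, y, z as a fraction of full scale, a list of three; "delta_pos": the shift along the tool's x, y, z as a fraction of full scale, a list of three; "hand": the closure, from 0 (fully open) to 1 (shut). In form: [{"rotation": [wx, wy, wz], "delta_pos": [dx, dy, dz], "hand": hand}, ...]. A call has 1 to 20 rows; each row is the pose to reach, as a shift and turn from the pose commanded when the call began, along the tool's axes at that moment; what a row does not reach only later rows make up. Full scale, the value 1, is 100 mm for a shift and 30 degrees for a turn. A row lasts 1/10 s, in which the tool goes at most 50 mm and 8.59 degrees, less where a joint would pass 70% of its speed; a pose out of reach is approached as far as the arm can. A call with a number of a shift or a turn outside -1 to 1 is refused whole. A call with a gripper value outside its range is refused whole. The fingers move at their own pace and stop on an object; "squeeze" is the grip in N (left out, the last holds). Time passes only in rows, so rows that repeat a pose let the fingers close. It gives the time, the measured TCP pose, the force, the opening and the grip force at its end, in the units of the state.
- env.get_state(): the state, without advancing time (a new reading comes with each control period).
- vision.camera(name): name is "side" or "top" or "wrist"; returns a dict with "color" (420x560x3 uint8, red, green, blue), "fx", "fy", "cx", "cy" (pixels), "k1" (the pictures are not rectified: a ray, as slopes to the right and down, at radius r is drawn at 1 + k1 r^2 times it, then the intrinsics apply), "R" (3x3) and "t" (3): a world point X has camera coordinates R X + t; the wrist camera has in their place "T_tool_cam" (4x4, takes a point from camera to tool coordinates, whose origin is the TCP and whose axes are the flange's). Camera axes: x right, y down, z forward; pixel columns grow to the right and rows downward; lengths in m; the calibration is good to about 2 mm. A picture is of the moment at which its call begins: read the wrist's pose just before it. There is no depth.
- env.sign_off(): hands the job in; it is judged then, once.
The state is a dict: "time": time; "qpos": joint angles; "qvel": joint speeds; "joint_efforts": joint torques, N m; "ee_pos": TCP position; "eef_rot": TCP orientation; "ft_force": force on the tool from outside, world axes, zero at the start; "torque": the same for the moment, N m; "finger_gap": finger opening in m; "grasp_force": force on a finger pad.
Only numpy, scipy, OpenCV 4.12 (cv2) and the standard library are available. Lean on these libraries where they do the work, as an engineer would, in place of code of your own. Each camera call takes 0.05 s, during which the arm holds its last target. There are 200 camera calls.

## Working session

There is one attempt and no reset: what is moved stays moved. The work goes in short steps, Python scripts to look and compute and a tool call to move; the robot and the scene stay as the last step left them, time stands still between calls to the robot, and variables do not carry over. Pictures are saved under pics/ and viewed, at most 11 in all, crops included, and the job is handed in when it is done.

Besides the shell and the picture viewer there is one more tool, called after "Request:" in YAML: its name, and indented under it one key for each argument. step_arm: Moves the arm, as the interface text tells. Its arguments: {"type":"object","properties":{"increments":{"type":"array","items":{"type":"object","properties":{"rotation":{"type":"array","items":{"type":"number"}},"delta_pos":{"type":"array","items":{"type":"number"}},"hand":{"type":"number"}}}},"squeeze":{"type":"number"}},"required":["increments"]}

```bash
mkdir -p pics; python3 - <<'E'
from workcell import env, vision
import cv2, numpy as np, pickle
s=env.get_state(); print(s['time'],s['ee_pos'],np.round(s['eef_rot'],3),s['finger_gap'],s['ft_force'])
d={}
for n in('side','top','wrist'):
    c=vision.camera(n); d[n]=c; cv2.imwrite(f'pics/{n}0.png',c['color'][:,:,::-1])
    print(n,{k:np.round(v,3).tolist() for k,v in c.items() if k!='color'})
pickle.dump(d,open('c0.pkl','wb'))
E
```

```text
0.0 [0.19140668 0.51522074 0.30300348] [[ 0.937 -0.348 -0.001]
 [-0.348 -0.937 -0.002]
 [ 0.     0.002 -1.   ]] 0.08564683194101996 [ 0.85280324  0.09101157 -0.67222908]
side {'fx': 383.031, 'fy': 383.031, 'cx': 283.42, 'cy': 209.682, 'k1': -0.107, 'R': [[-0.893, -0.45, 0.004], [-0.307, 0.603, -0.737], [0.329, -0.659, -0.676]], 't': [0.435, 0.279, 0.691]}
top {'fx': 444.045, 'fy': 444.045, 'cx': 285.886, 'cy': 206.65, 'k1': -0.007, 'R': [[0.195, -0.981, -0.006], [-0.928, -0.183, -0.323], [0.316, 0.069, -0.946]], 't': [-0.199, 0.523, 0.758]}
wrist {'fx': 319.1, 'fy': 319.1, 'cx': 278.508, 'cy': 212.48, 'k1': -0.052, 'T_tool_cam': [[0.001, -0.946, -0.323, 0.083], [1.0, 0.001, -0.001, -0.0], [0.001, -0.323, 0.946, -0.069], [0.0, 0.0, 0.0, 1.0]]}
```

View pics/side0.png

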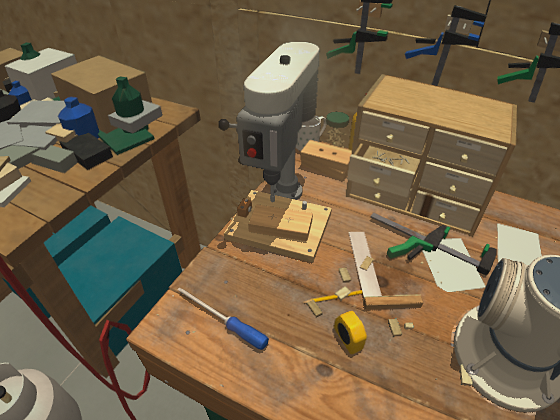

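View pics/top0.png

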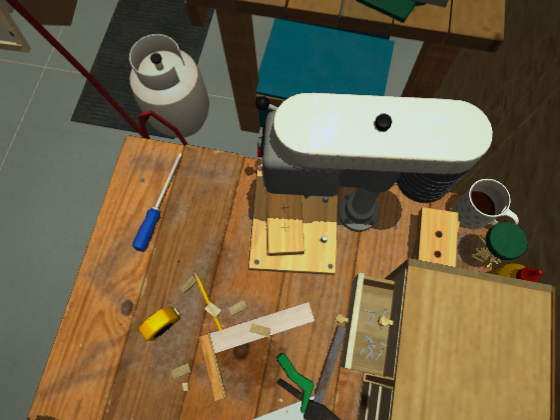

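Side view: drill at about (275,150), board near (285,225) with the blank on it. Top view: board at about (250–338, 170–272), blank around (285,225), dowels near (325,240) and (325,200). I'll zoom in.

```bash
python3 - <<'E'
import cv2, numpy as np
a=cv2.imread('pics/top0.png')[160:280,240:345]; b=cv2.imread('pics/side0.png')[175:265,220:335]
a=cv2.resize(a,None,fx=4,fy=4,interpolation=cv2.INTER_CUBIC);b=cv2.resize(b,None,fx=3.3,fy=3.3,interpolation=cv2.INTER_CUBIC)
m=np.zeros((480,800,3),np.uint8); m[:480,:420]=a; m[:b.shape[0],420:420+b.shape[1]]=b[:, :380]
m[297:297+180,420:660]=cv2.resize(cv2.imread('pics/wrist0.png'),(240,180))
cv2.imwrite('pics/m0.png',m)
E
```

```text
(no output)
```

View pics/m0.png

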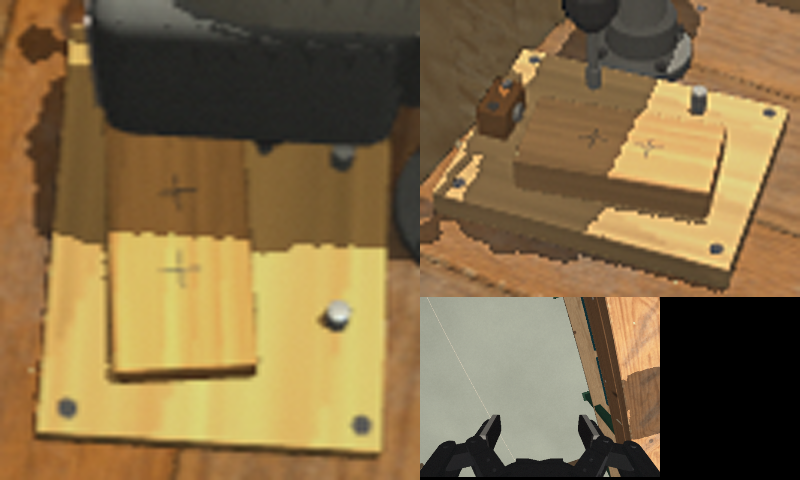

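The zoom shows, in the top view, the blank's near corners at (268,253) and (304,251), crosses at (284.8,207.8) and (285,227.3), and dowel tops at (324,237.5) and (325.5,197.5). In the side view, the stop button is at (249,209), the crosses at (272.7,216.5) and (289.4,219.5), and dowel_right at (304,203).

```bash
cat > h.py <<'E'
import numpy as np, cv2, pickle
def ray(c,p):
    K=np.array([[c['fx'],0,c['cx']],[0,c['fy'],c['cy']],[0,0,1]])
    u=cv2.undistortPoints(np.array([[p]],float),K,np.array([c['k1'],0,0,0,0]))[0,0]
    if 'R' in c: R,t=np.array(c['R']),np.array(c['t'])
    else: R,t=c['Rw'],c['tw']
    return -R.T@t, R.T@np.array([u[0],u[1],1])
def plane(c,p,z):
    o,d=ray(c,p); return o+d*(z-o[2])/d[2]
def tri(*cp):
    A=np.zeros((3,3));b=np.zeros(3);L=[]
    for c,p in cp:
        o,d=ray(c,p); d=d/np.linalg.norm(d); M=np.eye(3)-np.outer(d,d);A+=M;b+=M@o;L.append((M,o))
    x=np.linalg.solve(A,b); return x,max(np.linalg.norm(M@(x-o)) for M,o in L)*1e3
def wcam(c,s):
    T=np.array(c['T_tool_cam']);Rt=np.array(s['eef_rot']);R=Rt@T[:3,:3];o=Rt@T[:3,3]+np.array(s['ee_pos'])
    c=dict(c);c['Rw']=R.T;c['tw']=-R.T@o;return c
E
python3 - <<'E'
from h import *
d=pickle.load(open('c0.pkl','rb'));T,S=d['top'],d['side']
np.set_printoptions(precision=4,suppress=True)
m=lambda x,y:(220+(x-420)/3.3,175+y/3.3)
t=lambda x,y:(240+x/4,160+y/4)
print('cross near',tri((T,t(180,269)),(S,m(649,147))))
print('cross far',tri((T,t(179,191)),(S,m(594,137))))
print('dowelR',tri((T,t(337,308)),(S,m(699,89))))
print('blank corner -x-y',tri((T,t(112,372)),(S,m(708,193))))
print('blank corner +x-y',tri((T,t(256,363)),(S,m(724,122))))
print('boardR-',tri((T,t(382,450)),(S,m(785,107))),'screw near r',tri((T,t(362,425)),(S,m(769,113))),'screw near l',tri((T,t(67,407)),(S,m(716,249))))
print('board -x-y',tri((T,t(37,432)),(S,m(727,270))))
for n,p in dict(dr=(337,308),dl=(342,150)).items(): print(n,plane(T,t(*p),.042))
for n,p in dict(a=(112,372),b=(256,363),c=(110,235),d=(250,240)).items(): print(n,plane(T,t(*p),.05))
for n,p in dict(sl=(67,407),sr=(362,425),b1=(37,432),b2=(382,450),b3=(68,70)).items(): print(n,plane(T,t(*p),.022))
for n,p in dict(stopbtn=(516,113)).items(): print(n,plane(S,m(*p),.035))
for n,p in dict(a=(708,193),b=(724,122),c=(516,165),d=(538,98)).items(): print('side',n,plane(S,m(*p),.05))
E
```

```text
cross near (array([ 0.5212, -0.0976,  0.0506]), np.float64(0.2492155363252672))
cross far (array([ 0.5607, -0.0892,  0.0504]), np.float64(0.2253521679037974))
dowelR (array([ 0.5181, -0.1764,  0.0446]), np.float64(0.40395307041535256))
blank corner -x-y (array([ 0.4651, -0.0756,  0.0504]), np.float64(0.29540032550203565))
blank corner +x-y (array([ 0.4824, -0.1425,  0.0535]), np.float64(0.5963528306048475))
boardR- (array([ 0.4591, -0.2105,  0.0226]), np.float64(0.7961090725876605)) screw near r (array([ 0.4685, -0.199 ,  0.0223]), np.float64(0.11522996213556022)) screw near l (array([ 0.449 , -0.055 ,  0.0223]), np.float64(0.29041666350219614))
board -x-y (array([ 0.4349, -0.0429,  0.0202]), np.float64(0.2252312491828622))
dr [ 0.5192 -0.1764  0.042 ]
dl [ 0.601  -0.1651  0.042 ]
a [ 0.4648 -0.0756  0.05  ]
b [ 0.4826 -0.1426  0.05  ]
c [ 0.532  -0.0603  0.05  ]
d [ 0.5428 -0.1284  0.05  ]
sl [ 0.4493 -0.0549  0.022 ]
sr [ 0.4687 -0.199   0.022 ]
b1 [ 0.4343 -0.0431  0.022 ]
b2 [ 0.4584 -0.2106  0.022 ]
b3 [ 0.6249 -0.0167  0.022 ]
stopbtn [ 0.6322 -0.0999  0.035 ]
side a [ 0.4655 -0.0759  0.05  ]
side b [ 0.4843 -0.1461  0.05  ]
side c [ 0.5958 -0.0399  0.05  ]
side d [ 0.617  -0.1076  0.05  ]
```

Measured so far: blank top at z≈0.050, dowel top at 0.043 and board screws at 0.022, all as stated. In stand axes, xs≈(0.1375,−0.9905) and ys≈(0.9905,0.1375). The nest is at about (0.562,−0.129), and the blank is about 40 mm to −x, 15 mm to −y, and turned about +0.12 rad. Next I'll plan the approach, with the tool tilted 35° and the camera facing the −y side.

```bash
cat >> h.py <<'E'
from scipy.spatial.transform import Rotation as Ro
xs=np.array([.1375,-.9905,0]);ys=np.array([.9905,.1375,0]);nest=np.array([.5622,-.129,.022])
def Rt(deg):
    a=np.radians(deg);z=np.sin(a)*xs-np.cos(a)*np.array([0,0,1.]);x=-ys;return np.column_stack([x,np.cross(z,x),z])
def tcp(nx,ny,z,deg=35):  # tip centre in nest axes (m), world z -> TCP
    p=nest+nx*xs+ny*ys;p[2]=z;return p-.073*Rt(deg)[:,2]
def nxt(p,R,P,Q,n=1,dec=2):
    # calls from pose p,R to P,Q in n equal parts
    k=Ro.from_matrix(R.T@Q).as_rotvec()
    for i in range(n):
        w=np.round(k/n/np.radians(30),dec);d=np.round(R.T@(P-p)/(n-i)/.1,dec)
        print('d',d.tolist(),'w',w.tolist()); p=p+R@d*.1;R=R@Ro.from_rotvec(w*np.radians(30)).as_matrix()
    return p,R
E
python3 - <<'E'
from h import *; from workcell import env
s=env.get_state();p,R=s['ee_pos'],s['eef_rot']
P=tcp(-.13,0,.16);print(P)
p,R=nxt(p,R,P,Rt(35),6);print(p,R)
print(tcp(-.13,0,.036))
E
```

```text
[0.53856773 0.0412383  0.2197981 ]
d [0.82, 0.54, 0.14] w [0.06, 0.25, 0.81]
d [0.94, 0.17, 0.25] w [0.06, 0.25, 0.81]
d [0.89, -0.22, 0.37] w [0.06, 0.25, 0.81]
d [0.67, -0.55, 0.48] w [0.06, 0.25, 0.81]
d [0.32, -0.74, 0.57] w [0.06, 0.25, 0.81]
d [-0.08, -0.77, 0.61] w [0.06, 0.25, 0.81]
[0.53834073 0.04141985 0.21990497] [[-0.99071045 -0.11614775  0.07072836]
 [-0.13580456  0.81800065 -0.55895623]
 [ 0.00706566 -0.56336901 -0.82617518]]
[0.53856773 0.0412383  0.0957981 ]
```

Request:
step_arm:
  increments:
    - {"delta_pos": [0.82,0.54,0.14],"rotation": [0.06,0.25,0.81],"hand": 1}
    - {"delta_pos": [0.82,0.54,0.14],"rotation": [0.06,0.25,0.81],"hand": 1}
    - {"delta_pos": [0.82,0.54,0.14],"rotation": [0.06,0.25,0.81],"hand": 1}
    - {"delta_pos": [0.82,0.54,0.14],"rotation": [0.06,0.25,0.81],"hand": 1}
  squeeze: 20

```text
time: 0.55
ee_pos: [0.2496, 0.4354, 0.2894]
eef_rot: [[0.702, -0.701, 0.126], [-0.702, -0.711, -0.045], [0.121, -0.057, -0.991]]
ft_force: [0.4, 0.2, 0.6]
finger_gap: 0.0282
grasp_force: 0.0
```

Request:
step_arm:
  increments:
    - {"delta_pos": [0.94,0.17,0.25],"rotation": [0.06,0.25,0.81],"hand": 1}
    - {"delta_pos": [0.94,0.17,0.25],"rotation": [0.06,0.25,0.81],"hand": 1}
    - {"delta_pos": [0.94,0.17,0.25],"rotation": [0.06,0.25,0.81],"hand": 1}
    - {"delta_pos": [0.94,0.17,0.25],"rotation": [0.06,0.25,0.81],"hand": 1}

```text
time: 0.95
ee_pos: [0.3069, 0.3573, 0.275]
eef_rot: [[0.333, -0.917, 0.22], [-0.92, -0.367, -0.135], [0.205, -0.157, -0.966]]
ft_force: [0.3, -0.0, -0.6]
finger_gap: -0.0003
grasp_force: 0.0
```

Request:
step_arm:
  increments:
    - {"delta_pos": [0.89,-0.22,0.37],"rotation": [0.06,0.25,0.81],"hand": 1}
    - {"delta_pos": [0.89,-0.22,0.37],"rotation": [0.06,0.25,0.81],"hand": 1}
    - {"delta_pos": [0.89,-0.22,0.37],"rotation": [0.06,0.25,0.81],"hand": 1}
    - {"delta_pos": [0.89,-0.22,0.37],"rotation": [0.06,0.25,0.81],"hand": 1}

```text
time: 1.35
ee_pos: [0.3649, 0.279, 0.2609]
eef_rot: [[-0.101, -0.959, 0.264], [-0.967, 0.032, -0.255], [0.236, -0.281, -0.93]]
ft_force: [-0.8, 0.3, -0.4]
finger_gap: 0.0001
grasp_force: 0.0
```

Request:
step_arm:
  increments:
    - {"delta_pos": [0.67,-0.55,0.48],"rotation": [0.06,0.25,0.81],"hand": 1}
    - {"delta_pos": [0.67,-0.55,0.48],"rotation": [0.06,0.25,0.81],"hand": 1}
    - {"delta_pos": [0.67,-0.55,0.48],"rotation": [0.06,0.25,0.81],"hand": 1}
    - {"delta_pos": [0.67,-0.55,0.48],"rotation": [0.06,0.25,0.81],"hand": 1}

```text
time: 1.75
ee_pos: [0.4236, 0.2004, 0.2477]
eef_rot: [[-0.517, -0.818, 0.251], [-0.83, 0.408, -0.38], [0.208, -0.405, -0.89]]
ft_force: [0.1, 0.3, -0.7]
finger_gap: -0.0001
grasp_force: 0.0
```

Request:
step_arm:
  increments:
    - {"delta_pos": [0.32,-0.74,0.57],"rotation": [0.06,0.25,0.81],"hand": 1}
    - {"delta_pos": [0.32,-0.74,0.57],"rotation": [0.06,0.25,0.81],"hand": 1}
    - {"delta_pos": [0.32,-0.74,0.57],"rotation": [0.06,0.25,0.81],"hand": 1}
    - {"delta_pos": [0.32,-0.74,0.57],"rotation": [0.06,0.25,0.81],"hand": 1}

```text
time: 2.15
ee_pos: [0.4818, 0.1219, 0.2338]
eef_rot: [[-0.834, -0.52, 0.183], [-0.537, 0.689, -0.488], [0.128, -0.505, -0.854]]
ft_force: [-0.7, -1.0, -0.2]
finger_gap: 0.0002
grasp_force: 0.0
```

Request:
step_arm:
  increments:
    - {"delta_pos": [-0.08,-0.77,0.61],"rotation": [0.06,0.25,0.81],"hand": 1}
    - {"delta_pos": [-0.08,-0.77,0.61],"rotation": [0.06,0.25,0.81],"hand": 1}
    - {"delta_pos": [-0.08,-0.77,0.61],"rotation": [0.06,0.25,0.81],"hand": 1}
    - {"delta_pos": [-0.08,-0.77,0.61],"rotation": [0.06,0.25,0.81],"hand": 1}
    - {"delta_pos": [-0.08,-0.77,0.61],"rotation": [0.06,0.25,0.81],"hand": 1}

```text
time: 2.65
ee_pos: [0.5387, 0.0437, 0.2204]
eef_rot: [[-0.989, -0.126, 0.075], [-0.146, 0.818, -0.556], [0.009, -0.561, -0.828]]
ft_force: [-1.0, 0.2, -1.2]
finger_gap: 0.0001
grasp_force: 0.0
```

```bash
python3 - <<'E'
from h import *; from workcell import env,vision
s=env.get_state();p,R=s['ee_pos'],s['eef_rot'];print(p,R,s['qpos'],s['time'])
p,R=nxt(p,R,tcp(-.13,0,.036),Rt(35),2);p,R=nxt(p,R,tcp(-.13,0,.036),Rt(35),1)
c={n:vision.camera(n) for n in('top','side','wrist')};pickle.dump((s,c),open('c1.pkl','wb'))
m=np.hstack([cv2.resize(c['side']['color'][150:270,200:340],None,fx=2.85,fy=2.85,interpolation=2),cv2.resize(c['wrist']['color'],(399,342))])
cv2.imwrite('pics/m1.png',m[:,:,::-1])
E
```

```text
[0.53870814 0.04366837 0.22044176] [[-0.98917612 -0.12615224  0.07494146]
 [-0.14647229  0.81848245 -0.55554689]
 [ 0.00874521 -0.56051056 -0.8281011 ]] [ 0.61615803  0.33816896 -0.31340863  0.5467563  -1.27076834 -2.29669547] 2.65
d [-0.0, 0.34, 0.52] w [0.02, -0.0, 0.01]
d [-0.0, 0.34, 0.52] w [0.02, -0.0, 0.01]
d [-0.0, 0.0, 0.0] w [-0.01, -0.0, 0.0]
```

View pics/m1.png

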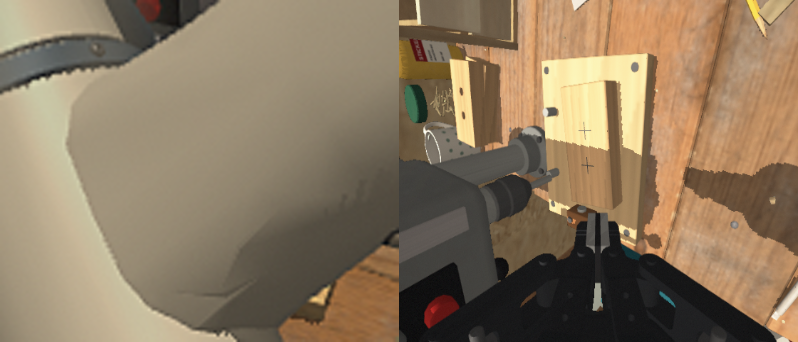

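The side view is blocked by the arm. The wrist view shows the blank (corners near (562,87), (613,80) and (607,207)), crosses at (585,131) and (588,166), dowel_right at (551,110), and the closed fingertips near (598,215) well clear. I'll check these with rays and lower the tool.

```bash
python3 - <<'E'
from h import *
s,c=pickle.load(open('c1.pkl','rb'));W=wcam(c['wrist'],s)
for n,x,y,z in [('b+x-y',562,87,.05),('b-x-y',613,80,.05),('b-x+y',607,207,.05),('cr1',585,131,.05),('cr2',588,166,.05),('dowelR',548,111,.042),('screw',634,67,.022),('screw2',546,71,.022),('stop btn',583,210,.036),('tipL',588,214,.15),('tipR',608,214,.15)]:
    p=plane(W,((x-399)*1.404,y*420/342),z);q=p-nest;print(n,np.round(p,4),'nest',np.round([q@xs*1e3,q@ys*1e3],1))
E
```

```text
b+x-y [ 0.4821 -0.1362  0.05  ] nest [ -3.9 -80.4]
b-x-y [ 0.4643 -0.0624  0.05  ] nest [-79.4 -87.8]
b-x+y [ 0.5995 -0.0473  0.05  ] nest [-75.8  48.2]
cr1 [ 0.5226 -0.0934  0.05  ] nest [-40.7 -34.4]
cr2 [ 0.5611 -0.0833  0.05  ] nest [-45.4   5.2]
dowelR [ 0.516  -0.1675  0.042 ] nest [ 31.8 -51.1]
screw [ 0.4496 -0.0531  0.022 ] nest [ -90.7 -101.1]
screw2 [ 0.4706 -0.1953  0.022 ] nest [ 53.1 -99.9]
stop btn [ 0.6304 -0.0935  0.036 ] nest [-25.8  72.5]
tipL [ 0.5469 -0.0113  0.15  ] nest [-118.7    1. ]
tipR [0.5389 0.0059 0.15  ] nest [-136.9   -4.5]
```

Request:
step_arm:
  increments:
    - {"delta_pos": [0,0.34,0.52],"rotation": [0.03,0,0.02],"hand": 1}
    - {"delta_pos": [0,0.34,0.52],"rotation": [0.03,0,0.02],"hand": 1}
    - {"delta_pos": [0,0.67,0.99],"rotation": [0.03,0,0.02],"hand": 1}
    - {"delta_pos": [0,0.67,0.99],"rotation": [0.03,0,0.02],"hand": 1}
    - {"delta_pos": [0,0.67,0.99],"rotation": [0.03,0,0.02],"hand": 1}
    - {"delta_pos": [0,0.67,0.99],"rotation": [0.03,0,0.02],"hand": 1}

```text
time: 3.4
ee_pos: [0.5388, 0.0421, 0.1026]
eef_rot: [[-0.992, -0.105, 0.076], [-0.129, 0.812, -0.57], [-0.002, -0.575, -0.818]]
ft_force: [0.0, 0.1, -0.5]
finger_gap: 0.0002
grasp_force: 0.0
```

```bash
python3 - <<'E'
from h import *; from workcell import env,vision
s=env.get_state();p,R=s['ee_pos'],s['eef_rot']
t=p+.073*R[:,2];q=t-nest;print('tip',t,q@xs,q@ys,s['ft_force'])
for x in(-.095,-.06,-.05,-.04): nxt(p,R,tcp(x,0,.035),Rt(35),1,3)
c={n:vision.camera(n) for n in('top','side','wrist')};pickle.dump((s,c),open('c2.pkl','wb'))
m=np.hstack([cv2.resize(c['top']['color'][140:290,180:355],None,fx=2.25,fy=2.25,interpolation=2)[:337],cv2.resize(c['wrist']['color'],(399,337))])
cv2.imwrite('pics/m2.png',m[:,:,::-1])
E
```

```text
tip [5.44344919e-01 5.38430788e-04 4.28371002e-02] -0.13076288932916308 0.0001260765291456259 [ 0.03941922  0.10977752 -0.48270321]
d [0.001, -0.249, 0.27] w [-0.003, -0.007, -0.015]
d [-0.002, -0.535, 0.471] w [-0.003, -0.007, -0.015]
d [-0.003, -0.617, 0.528] w [-0.003, -0.007, -0.015]
d [-0.004, -0.699, 0.586] w [-0.003, -0.007, -0.015]
```

View pics/m2.png

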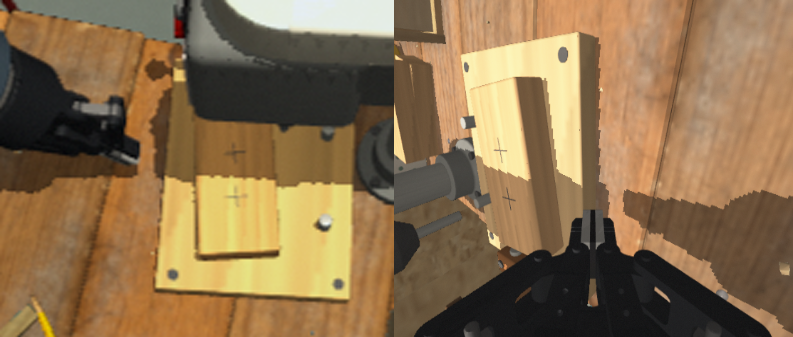

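The tip is 26 mm off the board at the right spot, nest y≈0. In the top picture the fingertips are at (130,150) and the blank is at (197–278, 150–258). I'm starting the first push, along +x, at 50 mm/s.

Request:
step_arm:
  increments:
    - {"delta_pos": [0,-0.11,0.2],"rotation": [0,0,-0.01],"hand": 1}
    - {"delta_pos": [0,-0.24,0.286],"rotation": [0,0,-0.01],"hand": 1}
    - {"delta_pos": [0,-0.28,0.315],"rotation": [0,0,-0.01],"hand": 1}
    - {"delta_pos": [0,-0.32,0.343],"rotation": [0,0,-0.01],"hand": 1}
    - {"delta_pos": [0,-0.36,0.372],"rotation": [0,0,-0.01],"hand": 1}
    - {"delta_pos": [0,-0.4,0.4],"rotation": [0,0,-0.01],"hand": 1}
    - {"delta_pos": [0,-0.44,0.43],"rotation": [0,0,-0.01],"hand": 1}
    - {"delta_pos": [0,-0.48,0.458],"rotation": [0,0,-0.01],"hand": 1}
    - {"delta_pos": [0,-0.52,0.487],"rotation": [0,0,-0.01],"hand": 1}
    - {"delta_pos": [0,-0.565,0.516],"rotation": [0,0,-0.01],"hand": 1}
    - {"delta_pos": [0,-0.565,0.516],"rotation": [0,0,-0.01],"hand": 1}
    - {"delta_pos": [0,-0.565,0.516],"rotation": [0,0,-0.01],"hand": 1}

```text
time: 4.75
ee_pos: [0.5472, -0.0342, 0.0907]
eef_rot: [[-0.991, -0.109, 0.072], [-0.131, 0.811, -0.571], [0.004, -0.575, -0.818]]
ft_force: [0.2, 0.4, -0.1]
finger_gap: -0.0002
grasp_force: 0.0
```

```bash
python3 - <<'E'
from h import *; from workcell import env,vision
s=env.get_state();p,R=s['ee_pos'],s['eef_rot']
t=p+.073*R[:,2];q=t-nest;print('tip',t,q@xs,q@ys,s['ft_force'])
for x in(-.05,-.04): nxt(p,R,tcp(x,0,.033),Rt(35),1,3)
c={n:vision.camera(n) for n in('top','wrist')};pickle.dump((s,c),open('c3.pkl','wb'))
m=np.hstack([cv2.resize(c['top']['color'][140:290,180:355],None,fx=2.25,fy=2.25,interpolation=2)[:337],cv2.resize(c['wrist']['color'],(399,337))])
cv2.imwrite('pics/m3.png',m[:,:,::-1])
E
```

```text
tip [ 0.55247127 -0.07589491  0.03100683] -0.05393828940017792 -0.002334352935349754 [ 0.20879786  0.38387819 -0.11164695]
d [-0.018, -0.045, 0.006] w [-0.004, -0.014, -0.006]
d [-0.019, -0.127, 0.064] w [-0.004, -0.014, -0.006]
```

View pics/m3.png

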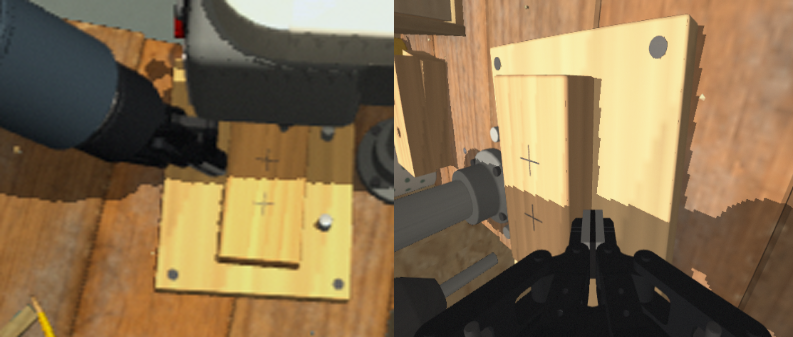

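The blank is sliding as planned; its near corners are now at (219,262) and (300,265), with the tip still behind the edge. I'm continuing slowly to the dowels.

Request:
step_arm:
  increments:
    - {"delta_pos": [0,-0.03,-0.004],"rotation": [0,-0.01,0],"hand": 1}
    - {"delta_pos": [0,-0.05,0.01],"rotation": [0,-0.01,0],"hand": 1}
    - {"delta_pos": [0,-0.07,0.024],"rotation": [0,-0.01,0],"hand": 1}
    - {"delta_pos": [0,-0.082,0.032],"rotation": [0,-0.01,0],"hand": 1}
    - {"delta_pos": [0,-0.094,0.041],"rotation": [0,-0.01,0],"hand": 1}
    - {"delta_pos": [0,-0.094,0.041],"rotation": [0,-0.01,0],"hand": 1}

```text
time: 5.45
ee_pos: [0.5487, -0.044, 0.0929]
eef_rot: [[-0.991, -0.109, 0.078], [-0.134, 0.811, -0.57], [-0.001, -0.575, -0.818]]
ft_force: [-0.1, 0.7, 0.0]
finger_gap: -0.0003
grasp_force: 0.2
```

Request:
step_arm:
  increments:
    - {"delta_pos": [0,-0.008,0.006],"rotation": [0,0,0],"hand": 1}
    - {"delta_pos": [0,-0.008,0.006],"rotation": [0,0,0],"hand": 1}
    - {"delta_pos": [0,-0.016,0.011],"rotation": [0,0,0],"hand": 1}
    - {"delta_pos": [0,-0.016,0.011],"rotation": [0,0,0],"hand": 1}

```text
time: 5.85
ee_pos: [0.549, -0.0455, 0.0928]
eef_rot: [[-0.991, -0.11, 0.078], [-0.135, 0.811, -0.57], [-0.001, -0.575, -0.818]]
ft_force: [-1.4, 4.3, 1.2]
finger_gap: -0.0002
grasp_force: 1.9
```

```bash
python3 - <<'E'
from h import *; from workcell import env,vision
s=env.get_state();p,R=s['ee_pos'],s['eef_rot']
t=p+.073*R[:,2];q=t-nest;print('tip',t,q@xs,q@ys,s['ft_force'])
E
```

```text
tip [ 0.55466442 -0.08712279  0.03308036] -0.04251552115897579 -0.001705874201813516 [-1.40657849  4.28296735  1.20252943]
```

There is contact at the expected place, with 4.3 N at tip x = −42.5 mm. I'll press a bit more, then look.

Request:
step_arm:
  increments:
    - {"delta_pos": [0,-0.008,0.006],"rotation": [0,0,0],"hand": 1}
    - {"delta_pos": [0,-0.012,0.009],"rotation": [0,0,0],"hand": 1}
    - {"delta_pos": [0,-0.012,0.009],"rotation": [0,0,0],"hand": 1}

```text
time: 6.15
ee_pos: [0.5491, -0.0469, 0.0927]
eef_rot: [[-0.991, -0.11, 0.078], [-0.135, 0.811, -0.569], [-0.001, -0.575, -0.818]]
ft_force: [-3.2, 6.1, 0.8]
finger_gap: -0.0001
grasp_force: 2.9
```

```bash
python3 - <<'E'
from h import *; from workcell import env,vision
s=env.get_state();p,R=s['ee_pos'],s['eef_rot']
t=p+.073*R[:,2];q=t-nest;print('tip',t,q@xs,q@ys,s['ft_force'])
# retreat, then go round to the -y end
P1=tcp(-.075,-.01,.045);P2=tcp(-.11,-.13,.075);P3=tcp(-.02,-.12,.075);P4=tcp(-.02,-.12,.035)
for P in(P1,P2,P3,P4): p,R=nxt(p,R,P,Rt(35),1,2) if np.linalg.norm(P-p)<.1 else nxt(p,R,P,Rt(35),2,2)
c={n:vision.camera(n) for n in('top','wrist')};pickle.dump((s,c),open('c4.pkl','wb'))
m=np.hstack([cv2.resize(c['top']['color'][165:275,240:340],None,fx=4,fy=4,interpolation=2)[:440],cv2.resize(c['wrist']['color'],(400,300)) [:,:] if 0 else cv2.resize(c['wrist']['color'][0:420,60:440],(398,440))])
cv2.imwrite('pics/m4.png',m[:,:,::-1])
E
```

```text
tip [ 0.55476719 -0.08844713  0.03295975] -0.04118962893336527 -0.0017861759386594211 [-3.23949872  6.1355914   0.80411601]
d [0.08, 0.21, -0.29] w [-0.0, -0.0, -0.01]
d [0.6, 0.06, -0.22] w [-0.0, -0.0, 0.0]
d [0.6, 0.05, -0.23] w [-0.0, -0.0, 0.0]
d [-0.09, -0.73, 0.52] w [-0.0, -0.0, 0.0]
d [-0.01, 0.23, 0.33] w [-0.0, -0.0, 0.0]
```

View pics/m4.png

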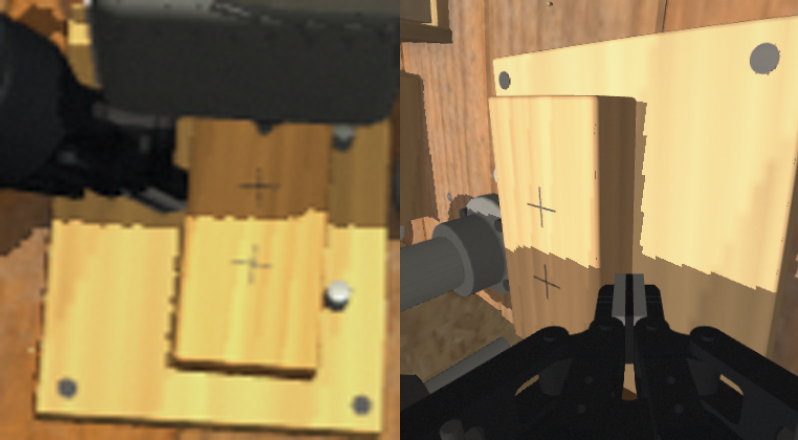

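The blank is against the dowels: its +x edge runs from (317,372) to (327,210), and dowel_right is at (337,292). I'll check the gap with rays and move round to the −y end.

```bash
python3 - <<'E'
from h import *
s,c=pickle.load(open('c4.pkl','rb'));T=c['top'];W=wcam(c['wrist'],s)
for n,x,y,z in [('+x-y',317,370,.05),('-x-y',172,360,.05),('+x mid',326,215,.05),('+x hi',329,140,.05),('-x mid',182,225,.05),('cr1',253,265,.05),('cr2',259,186,.05),('dR',337,290,.042),('dL',343,133,.042)]:
    q=plane(T,(240+x/4,165+y/4),z)-nest;print(n,np.round([q@xs*1e3,q@ys*1e3],1))
for n,x,y,z in [('w+x-y',490,97,.05),('w-x-y',597,97,.05),('w-x',600,268,.05),('wcr1',540,208,.05),('wcr2',547,282,.05)]:
    q=plane(W,(60+(x-400)*380/398,y*420/440),z)-nest;print(n,np.round([q@xs*1e3,q@ys*1e3],1))
E
```

```text
+x-y [ 32.2 -92.3]
-x-y [-37.3 -91.4]
+x mid [ 34.  -14.4]
+x hi [34.2 24.9]
-x mid [-36.5 -23.6]
cr1 [ -0.7 -42. ]
cr2 [ 0.4 -1.3]
dR [ 41.1 -50.1]
dL [41.6 31.9]
w+x-y [ 26.3 -91.2]
w-x-y [-40.2 -89.4]
w-x [-38.9 -20.1]
wcr1 [ -3.2 -41.1]
wcr2 [-3.3 -1.9]
```

Request:
step_arm:
  increments:
    - {"delta_pos": [0.03,0.1,-0.14],"rotation": [0,0,0],"hand": 1}
    - {"delta_pos": [0.08,0.21,-0.29],"rotation": [0,0,0],"hand": 1}
    - {"delta_pos": [0.08,0.21,-0.29],"rotation": [0,0,0],"hand": 1}

```text
time: 6.55
ee_pos: [0.537, -0.0135, 0.1051]
eef_rot: [[-0.991, -0.111, 0.08], [-0.136, 0.81, -0.57], [-0.002, -0.575, -0.818]]
ft_force: [0.4, -0.5, 0.3]
finger_gap: -0.0001
grasp_force: 0.0
```

Request:
step_arm:
  increments:
    - {"delta_pos": [0.3,0.03,-0.11],"rotation": [0,0,0],"hand": 1}
    - {"delta_pos": [0.6,0.06,-0.22],"rotation": [0,0,0],"hand": 1}
    - {"delta_pos": [0.6,0.06,-0.22],"rotation": [0,0,0],"hand": 1}
    - {"delta_pos": [0.6,0.06,-0.22],"rotation": [0,0,0],"hand": 1}

```text
time: 6.95
ee_pos: [0.4748, -0.0057, 0.1192]
eef_rot: [[-0.991, -0.11, 0.078], [-0.135, 0.811, -0.57], [-0.001, -0.575, -0.818]]
ft_force: [0.3, -0.1, -0.1]
finger_gap: 0.0
grasp_force: 0.0
```

Request:
step_arm:
  increments:
    - {"delta_pos": [0.3,0.03,-0.11],"rotation": [0,0,0],"hand": 1}
    - {"delta_pos": [0.6,0.05,-0.23],"rotation": [0,0,0],"hand": 1}
    - {"delta_pos": [0.6,0.05,-0.23],"rotation": [0,0,0],"hand": 1}
    - {"delta_pos": [0.6,0.05,-0.23],"rotation": [0,0,0],"hand": 1}

```text
time: 7.35
ee_pos: [0.4138, 0.0039, 0.135]
eef_rot: [[-0.991, -0.11, 0.079], [-0.135, 0.811, -0.569], [-0.002, -0.575, -0.818]]
ft_force: [1.2, 0.0, -0.1]
finger_gap: 0.0002
grasp_force: 0.0
```

```bash
python3 - <<'E'
from h import *; from workcell import env,vision
s=env.get_state();p,R=s['ee_pos'],s['eef_rot']
t=p+.073*R[:,2];q=t-nest;print('tip',t,q@xs,q@ys,s['ft_force'],s['qpos'])
for P in (tcp(-.02,-.12,.075),tcp(-.02,-.12,.035)): p,R=nxt(p,R,P,Rt(35),1,2)
E
```

```text
tip [ 0.4195477  -0.03765146  0.07526727] -0.11009541605150808 -0.1287366828162326 [ 1.15205945  0.03343727 -0.08981603] [ 0.71288845  0.21547779 -0.76527004  0.59352908 -1.04035351 -2.57235456]
d [-0.09, -0.74, 0.52] w [-0.0, -0.0, -0.01]
d [-0.0, 0.23, 0.33] w [-0.0, -0.0, 0.0]
```

By rays, the blank is home in x to within about 1–2 mm and 22 mm short in y. Now I'll place the tip behind the −y end, about 21 mm from the −x edge.

Request:
step_arm:
  increments:
    - {"delta_pos": [-0.05,-0.4,0.28],"rotation": [0,0,0],"hand": 1}
    - {"delta_pos": [-0.09,-0.79,0.55],"rotation": [0,0,0],"hand": 1}
    - {"delta_pos": [-0.09,-0.79,0.55],"rotation": [0,0,0],"hand": 1}
    - {"delta_pos": [-0.09,-0.79,0.55],"rotation": [0,0,0],"hand": 1}

```text
time: 7.75
ee_pos: [0.4354, -0.0923, 0.135]
eef_rot: [[-0.991, -0.106, 0.075], [-0.13, 0.811, -0.57], [-0.0, -0.575, -0.818]]
ft_force: [-0.8, 0.8, 0.7]
finger_gap: 0.0004
grasp_force: 0.0
```

Request:
step_arm:
  increments:
    - {"delta_pos": [0,0.12,0.17],"rotation": [0,0,0],"hand": 1}
    - {"delta_pos": [0,0.24,0.33],"rotation": [0,0,0],"hand": 1}
    - {"delta_pos": [0,0.24,0.33],"rotation": [0,0,0],"hand": 1}
    - {"delta_pos": [0,0.24,0.33],"rotation": [0,0,0],"hand": 1}

```text
time: 8.15
ee_pos: [0.4355, -0.0893, 0.0947]
eef_rot: [[-0.991, -0.111, 0.078], [-0.136, 0.81, -0.57], [0.0, -0.576, -0.818]]
ft_force: [1.1, 0.2, 0.6]
finger_gap: -0.0001
grasp_force: 0.0
```

```bash
python3 - <<'E'
from h import *; from workcell import env,vision
s=env.get_state();p,R=s['ee_pos'],s['eef_rot']
t=p+.073*R[:,2];q=t-nest;print('tip',t,q@xs,q@ys,s['ft_force'])
for y in (-.1,-.088,-.081): nxt(p,R,tcp(-.013,y,.035),Rt(35),1,3)
c={n:vision.camera(n) for n in('top','wrist')};pickle.dump((s,c),open('c5.pkl','wb'))
m=np.hstack([cv2.resize(c['top']['color'][165:275,240:340],None,fx=4,fy=4,interpolation=2)[:440],cv2.resize(c['wrist']['color'][0:420,60:440],(398,440))])
cv2.imwrite('pics/m5.png',m[:,:,::-1])
E
```

```text
tip [ 0.44123066 -0.13094297  0.03496521] -0.01470876992448426 -0.12008728876375827 [1.08823922 0.22432176 0.56827073]
d [-0.2, -0.016, 0.009] w [-0.005, -0.002, -0.003]
d [-0.32, -0.016, 0.009] w [-0.005, -0.002, -0.003]
d [-0.39, -0.016, 0.009] w [-0.005, -0.002, -0.003]
```

View pics/m5.png

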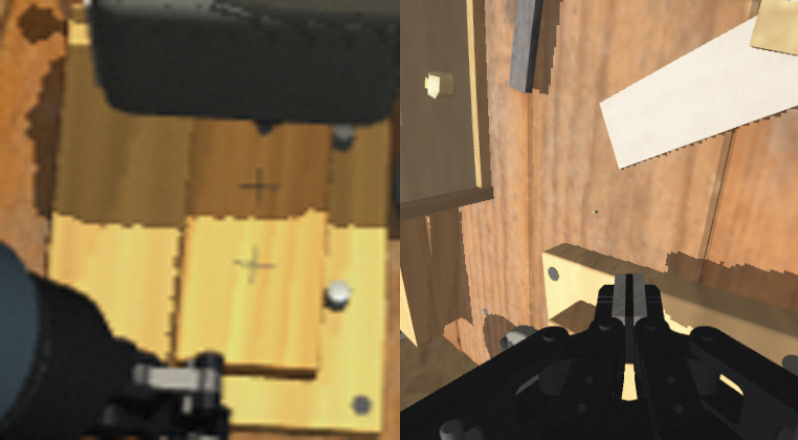

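The fingertips are at (215,365), just behind the blank's −y end and left of its middle. I'm pushing in +y.

Request:
step_arm:
  increments:
    - {"delta_pos": [-0.05,0,0],"rotation": [0,0,0],"hand": 1}
    - {"delta_pos": [-0.09,0,0],"rotation": [0,0,0],"hand": 1}
    - {"delta_pos": [-0.13,0,0],"rotation": [0,0,0],"hand": 1}
    - {"delta_pos": [-0.17,0,0],"rotation": [0,0,0],"hand": 1}
    - {"delta_pos": [-0.21,0,0],"rotation": [0,0,0],"hand": 1}
    - {"delta_pos": [-0.25,0,0],"rotation": [0,0,0],"hand": 1}
    - {"delta_pos": [-0.28,0,0],"rotation": [0,0,0],"hand": 1}
    - {"delta_pos": [-0.31,0,0],"rotation": [0,0,0],"hand": 1}
    - {"delta_pos": [-0.34,0,0],"rotation": [0,0,0],"hand": 1}
    - {"delta_pos": [-0.34,0,0],"rotation": [0,0,0],"hand": 1}

```text
time: 9.25
ee_pos: [0.4691, -0.0851, 0.0945]
eef_rot: [[-0.991, -0.11, 0.079], [-0.135, 0.811, -0.57], [-0.001, -0.575, -0.818]]
ft_force: [-0.2, 0.0, 0.1]
finger_gap: -0.0001
grasp_force: 0.0
```

Request:
step_arm:
  increments:
    - {"delta_pos": [-0.02,0,0],"rotation": [0,0,0],"hand": 1}
    - {"delta_pos": [-0.035,0,0],"rotation": [0,0,0],"hand": 1}
    - {"delta_pos": [-0.035,0,0],"rotation": [0,0,0],"hand": 1}

```text
time: 9.55
ee_pos: [0.4723, -0.0847, 0.0945]
eef_rot: [[-0.991, -0.11, 0.078], [-0.135, 0.811, -0.57], [-0.001, -0.575, -0.818]]
ft_force: [0.3, -0.1, 0.1]
finger_gap: 0.0001
grasp_force: 0.1
```

```bash
python3 - <<'E'
from h import *; from workcell import env,vision
s=env.get_state();p,R=s['ee_pos'],s['eef_rot']
t=p+.073*R[:,2];q=t-nest;print('tip',t,q@xs,q@ys,s['ft_force'])
E
```

```text
tip [ 0.47797517 -0.12631261  0.03481595] -0.014242770888380926 -0.08305517714491728 [ 0.29284862 -0.11374087  0.14601576]
```

Not at the stop yet. I'm continuing in small steps.

Request:
step_arm:
  increments:
    - {"delta_pos": [-0.01,0,0],"rotation": [0,0,0],"hand": 1}
    - {"delta_pos": [-0.02,0,0],"rotation": [0,0,0],"hand": 1}
    - {"delta_pos": [-0.02,0,0],"rotation": [0,0,0],"hand": 1}

```text
time: 9.85
ee_pos: [0.4741, -0.0845, 0.0945]
eef_rot: [[-0.991, -0.11, 0.078], [-0.135, 0.811, -0.57], [-0.001, -0.575, -0.818]]
ft_force: [-1.1, -0.3, -0.6]
finger_gap: -0.0002
grasp_force: 0.4
```

Request:
step_arm:
  increments:
    - {"delta_pos": [-0.01,0,0],"rotation": [0,0,0],"hand": 1}
    - {"delta_pos": [-0.015,0,0],"rotation": [0,0,0],"hand": 1}
    - {"delta_pos": [-0.015,0,0],"rotation": [0,0,0],"hand": 1}

```text
time: 10.15
ee_pos: [0.4745, -0.085, 0.0943]
eef_rot: [[-0.991, -0.109, 0.076], [-0.133, 0.81, -0.571], [0.001, -0.576, -0.818]]
ft_force: [-5.6, 1.1, 2.3]
finger_gap: -0.0001
grasp_force: 2.4
```

The stop is reached: −5.6 N, at tip y≈−81 mm as expected. I'll back off in −y and look.

Request:
step_arm:
  increments:
    - {"delta_pos": [0.2,0,0],"rotation": [0,0,0],"hand": 1}
    - {"delta_pos": [0.5,0,0],"rotation": [0,0,0],"hand": 1}
    - {"delta_pos": [0.6,0.3,-0.4],"rotation": [0,0,0],"hand": 1}
    - {"delta_pos": [0.6,0.8,-0.8],"rotation": [0,0,0],"hand": 1}
    - {"delta_pos": [0.6,0.8,-0.8],"rotation": [0,0,0],"hand": 1}
    - {"delta_pos": [0.6,0.8,-0.8],"rotation": [0,0,0],"hand": 1}

```text
time: 10.75
ee_pos: [0.4025, 0.0214, 0.1145]
eef_rot: [[-0.99, -0.112, 0.083], [-0.14, 0.812, -0.567], [-0.004, -0.573, -0.819]]
ft_force: [1.1, 0.0, 0.6]
finger_gap: 0.0004
grasp_force: 0.0
```

```bash
python3 - <<'E'
from h import *; from workcell import env,vision
s=env.get_state();p,R=s['ee_pos'],s['eef_rot']
t=p+.073*R[:,2];q=t-nest;print('tip',t,q@xs,q@ys,s['ft_force'])
c={n:vision.camera(n) for n in('top','wrist','side')};pickle.dump((s,c),open('c6.pkl','wb'))
m=np.hstack([cv2.resize(c['top']['color'][165:275,240:340],None,fx=4,fy=4,interpolation=2)[:440],cv2.resize(c['side']['color'][170:270,220:320],(400,400))[:440].copy() if 0 else cv2.resize(c['side']['color'][165:275,225:325],None,fx=4,fy=4,interpolation=2)])
cv2.imwrite('pics/m6.png',m[:,:,::-1])
E
```

```text
tip [ 0.40855904 -0.02005416  0.05467756] -0.1290364845230428 -0.13720131937337746 [1.06448892 0.04365535 0.59776   ]
```

View pics/m6.png

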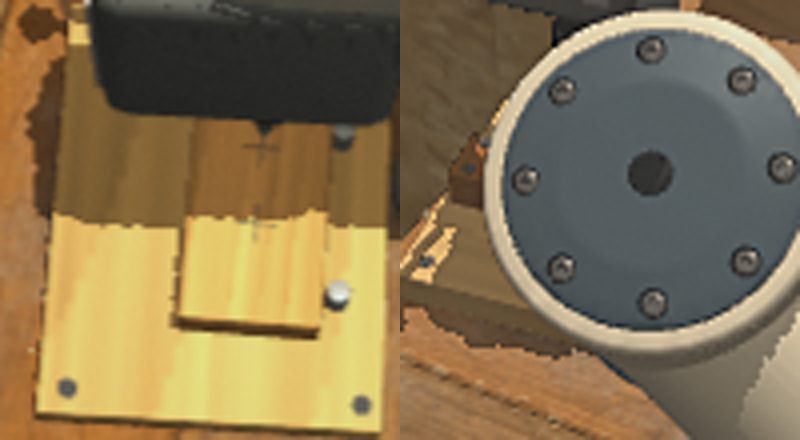

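In the top view the −y end is now around row 325, the dowel is at (337,293), and the side view is hidden by the arm. For a finer check of the seating I'll move the wrist camera over the blank.

Request:
step_arm:
  increments:
    - {"delta_pos": [-0.2,0.25,-0.5],"rotation": [0,0,0],"hand": 1}
    - {"delta_pos": [-0.6,0.5,-0.8],"rotation": [0,0,0],"hand": 1}
    - {"delta_pos": [-0.6,0.5,-0.8],"rotation": [0,0,0],"hand": 1}
    - {"delta_pos": [-0.6,0.5,-0.8],"rotation": [0,0,0],"hand": 1}

```text
time: 11.3
ee_pos: [0.4504, 0.113, 0.1507]
eef_rot: [[-0.991, -0.108, 0.079], [-0.134, 0.811, -0.569], [-0.002, -0.575, -0.818]]
ft_force: [-1.3, -0.4, -0.1]
finger_gap: 0.0007
grasp_force: 0.0
```

Request:
step_arm:
  increments:
    - {"delta_pos": [-0.5,-0.5,-0.3],"rotation": [0,0,0],"hand": 1}
    - {"delta_pos": [-0.8,-0.9,-0.3],"rotation": [0,0,0],"hand": 1}
    - {"delta_pos": [-0.8,-0.9,-0.3],"rotation": [0,0,0],"hand": 1}
    - {"delta_pos": [-0.8,-0.9,-0.3],"rotation": [0,0,0],"hand": 1}
    - {"delta_pos": [-0.8,-0.9,-0.3],"rotation": [0,0,0],"hand": 1}

```text
time: 11.8
ee_pos: [0.5347, 0.0651, 0.2262]
eef_rot: [[-0.991, -0.108, 0.075], [-0.131, 0.811, -0.571], [0.001, -0.575, -0.818]]
ft_force: [-0.5, -0.5, -0.2]
finger_gap: 0.0002
grasp_force: 0.0
```

```bash
python3 - <<'E'
from h import *; from workcell import env,vision
s=env.get_state();p,R=s['ee_pos'],s['eef_rot']
t=p+.073*R[:,2];q=t-nest;print('tip',t,q@xs,q@ys,s['ft_force'],s['time'])
c={n:vision.camera(n) for n in('wrist','side')};pickle.dump((s,c),open('c7.pkl','wb'))
w=c['wrist']['color'][40:330,180:400]
cv2.imwrite('pics/m7.png',cv2.resize(w,None,fx=2,fy=2,interpolation=2)[:,:,::-1])
E
```

```text
tip [0.54019244 0.02343508 0.16652378] -0.15401298886361467 -0.0008386597963841586 [-0.47180931 -0.45340097 -0.17417891] 11.8
```

View pics/m7.png

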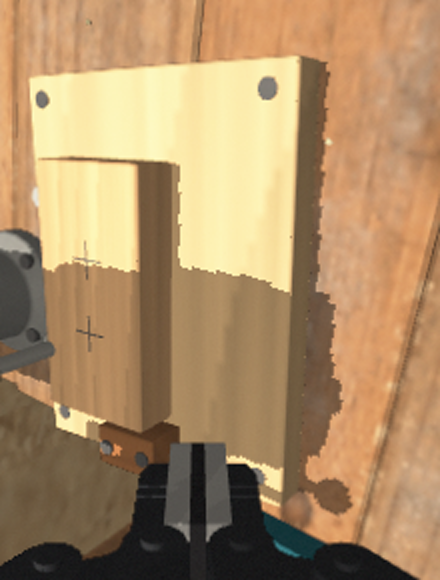

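The wrist view shows the blank with its −x top edge from (136,163) to (141,425), its underside edge from (178,167) to (170,415), and its +y end at the stop block (around (140,430)). I'll check the angles against the board and its screws.

```bash
python3 - <<'E'
from h import *
s,c=pickle.load(open('c7.pkl','rb'));W=wcam(c['wrist'],s)
def f(x,y,z):
    q=plane(W,(180+x/2-.25,40+y/2-.25),z)-nest;return np.array([q@xs*1e3,q@ys*1e3])
L={}
for n,x,y,z in [('top-x-y',136,163,.05),('top-x+y',141,427,.05),('bot-x-y',178,167,.022),('bot-x+y',170,413,.022),('top+x-y',38,159,.05),('top+x+y',53,400,.05),('cr1',88,260,.05),('cr2',90,333,.05),('s1',42,99,.022),('s2',267,88,.022),('s3',64,410,.022),('s4',258,478,.022),('brd1',300,58,.022),('brd2',291,290,.022)]:
    L[n]=f(x,y,z);print(n,np.round(L[n],1))
a=lambda i,j:np.degrees(np.arctan2(*(L[j]-L[i])))
for i,j in [('top-x-y','top-x+y'),('bot-x-y','bot-x+y'),('top+x-y','top+x+y'),('cr1','cr2'),('s1','s3'),('s2','s4'),('brd1','brd2')]: print(i,j,round(a(i,j),2))
# edge line fits by contrast on the full-res picture
g=cv2.GaussianBlur(c['wrist']['color'],(3,3),0).astype(float).sum(2)
def edge(rows,x0,x1,h,sg):
    P=[]
    for r in rows:
        xc=x0+(x1-x0)*(r-rows[0])/(rows[-1]-rows[0]);k=np.arange(int(xc)-5,int(xc)+6)
        d=np.clip(sg*(g[r,k+1]-g[r,k-1]),0,None)
        if d.sum()<30: continue
        i=d.argmax();u=slice(max(i-2,0),i+3);P.append((d[u]@k[u]/d[u].sum(),r))
    Q=np.array([plane(W,p,h)-nest for p in P]);X,Y=Q@xs*1e3,Q@ys*1e3
    m=np.ones(len(X),bool)
    for _ in range(4): b=np.polyfit(Y[m],X[m],1);e=abs(X-np.polyval(b,Y));m=e<max(1,2*np.median(e))
    print('edge deg',round(np.degrees(np.arctan(b[0])),2),'x at y=0',round(b[1],2),m.sum(),'rms',round(e[m].std(),2))
edge(range(126,250),180+68,180+70.4,.05,-1)
edge(range(126,170),180+89,180+88,.022,1)
edge(range(75,180),180+150,180+146,.022,-1)
edge(range(126,170),180+19,180+21,.05,1)
E
```

```text
top-x-y [-38.9 -69.8]
top-x+y [-36.3  65.1]
bot-x-y [-42.1 -66.8]
bot-x+y [-34.2  68.1]
top+x-y [ 27.6 -70.5]
top+x+y [31.  66.2]
cr1 [ -4.5 -20.8]
cr2 [-2.9 18.9]
s1 [  52.5 -101.7]
s2 [ -91.1 -101.7]
s3 [53.4 88.9]
s4 [-92.2  90.7]
brd1 [-106.5 -113. ]
brd2 [-106.6  -13.2]
top-x-y top-x+y 1.1
bot-x-y bot-x+y 3.38
top+x-y top+x+y 1.43
cr1 cr2 2.44
s1 s3 0.27
s2 s4 -0.32
brd1 brd2 -0.05
edge deg 1.22 x at y=0 -37.65 123 rms 0.09
edge deg 1.43 x at y=0 -41.28 36 rms 0.26
edge deg 0.11 x at y=0 -106.18 105 rms 0.05
edge deg -0.55 x at y=0 30.26 30 rms 0.22
```

By line fits on the same picture, the board edge is at 0.1° but the blank is at about 1.2°. That leaves roughly 1.5–2 mm open at dowel_right. I'll press the −x edge nearer that dowel (nest y≈−35), then push the end again.

```bash
python3 - <<'E'
from h import *; from workcell import env
s=env.get_state();p,R=s['ee_pos'],s['eef_rot']
for P in (tcp(-.11,-.035,.08),tcp(-.07,-.035,.034),tcp(-.052,-.035,.034)): p,R=nxt(p,R,P,Rt(35),1,2)
E
```

```text
d [0.34, 0.13, 0.97] w [-0.01, -0.01, -0.0]
d [0.0, -0.07, 0.6] w [0.0, 0.0, -0.0]
d [0.0, -0.15, 0.11] w [0.0, 0.0, -0.0]
```

Request:
step_arm:
  increments:
    - {"delta_pos": [0.17,0.07,0.48],"rotation": [0,0,0],"hand": 1}
    - {"delta_pos": [0.34,0.13,0.97],"rotation": [0,0,0],"hand": 1}
    - {"delta_pos": [0.34,0.13,0.97],"rotation": [0,0,0],"hand": 1}
    - {"delta_pos": [0.34,0.13,0.97],"rotation": [0,0,0],"hand": 1}

```text
time: 12.3
ee_pos: [0.5063, 0.0167, 0.1389]
eef_rot: [[-0.991, -0.112, 0.075], [-0.135, 0.809, -0.572], [0.004, -0.577, -0.817]]
ft_force: [1.1, 0.8, 0.0]
finger_gap: 0.0
grasp_force: 0.0
```

Request:
step_arm:
  increments:
    - {"delta_pos": [0,-0.03,0.3],"rotation": [0,0,0],"hand": 1}
    - {"delta_pos": [0,-0.07,0.6],"rotation": [0,0,0],"hand": 1}
    - {"delta_pos": [0,-0.07,0.6],"rotation": [0,0,0],"hand": 1}
    - {"delta_pos": [0,-0.12,0.635],"rotation": [0,0,0],"hand": 1}
    - {"delta_pos": [0,-0.16,0.663],"rotation": [0,0,0],"hand": 1}
    - {"delta_pos": [0,-0.22,0.705],"rotation": [0,0,0],"hand": 1}
    - {"delta_pos": [0,-0.22,0.705],"rotation": [0,0,0],"hand": 1}
    - {"delta_pos": [0,-0.22,0.705],"rotation": [0,0,0],"hand": 1}

```text
time: 13.1
ee_pos: [0.5162, -0.0401, 0.0956]
eef_rot: [[-0.991, -0.109, 0.079], [-0.135, 0.811, -0.57], [-0.002, -0.575, -0.818]]
ft_force: [0.3, 0.1, -0.4]
finger_gap: 0.0001
grasp_force: 0.0
```

```bash
python3 - <<'E'
from h import *; from workcell import env
s=env.get_state();p,R=s['ee_pos'],s['eef_rot']
t=p+.073*R[:,2];q=t-nest;print('tip',t,q@xs,q@ys,s['ft_force'])
E
```

```text
tip [ 0.52198392 -0.08168999  0.03587451] -0.05239027866121372 -0.03332889582059354 [ 0.25517523  0.05488261 -0.36823372]
```

Request:
step_arm:
  increments:
    - {"delta_pos": [0,-0.03,0.03],"rotation": [0,0,0],"hand": 1}
    - {"delta_pos": [0,-0.05,0.044],"rotation": [0,0,0],"hand": 1}
    - {"delta_pos": [0,-0.05,0.044],"rotation": [0,0,0],"hand": 1}

```text
time: 13.4
ee_pos: [0.5167, -0.0471, 0.0944]
eef_rot: [[-0.991, -0.109, 0.078], [-0.134, 0.811, -0.57], [-0.001, -0.575, -0.818]]
ft_force: [-0.4, 0.2, 0.1]
finger_gap: -0.0002
grasp_force: 0.0
```

Request:
step_arm:
  increments:
    - {"delta_pos": [0,-0.008,0.006],"rotation": [0,0,0],"hand": 1}
    - {"delta_pos": [0,-0.012,0.009],"rotation": [0,0,0],"hand": 1}
    - {"delta_pos": [0,-0.012,0.009],"rotation": [0,0,0],"hand": 1}

```text
time: 13.7
ee_pos: [0.5171, -0.0482, 0.0944]
eef_rot: [[-0.991, -0.11, 0.078], [-0.135, 0.811, -0.57], [-0.001, -0.575, -0.818]]
ft_force: [-0.0, -0.1, -0.1]
finger_gap: -0.0002
grasp_force: 0.0
```

Request:
step_arm:
  increments:
    - {"delta_pos": [0,-0.008,0.006],"rotation": [0,0,0],"hand": 1}
    - {"delta_pos": [0,-0.012,0.009],"rotation": [0,0,0],"hand": 1}
    - {"delta_pos": [0,-0.012,0.009],"rotation": [0,0,0],"hand": 1}

```text
time: 14.0
ee_pos: [0.5172, -0.0498, 0.0943]
eef_rot: [[-0.991, -0.11, 0.078], [-0.134, 0.811, -0.57], [-0.001, -0.575, -0.818]]
ft_force: [0.1, -0.7, -0.3]
finger_gap: -0.0001
grasp_force: 0.0
```

```bash
python3 - <<'E'
from h import *; from workcell import env
s=env.get_state();p,R=s['ee_pos'],s['eef_rot']
t=p+.073*R[:,2];q=t-nest;print('tip',t,q@xs,q@ys,s['ft_force'])
E
```

```text
tip [ 0.5229301  -0.09137098  0.03460584] -0.042671151809933895 -0.033722849204935595 [ 0.13653128 -0.74777577 -0.30032542]
```

Request:
step_arm:
  increments:
    - {"delta_pos": [0,-0.008,0.006],"rotation": [0,0,0],"hand": 1}
    - {"delta_pos": [0,-0.008,0.006],"rotation": [0,0,0],"hand": 1}
    - {"delta_pos": [0,-0.008,0.006],"rotation": [0,0,0],"hand": 1}

```text
time: 14.3
ee_pos: [0.5174, -0.0507, 0.0943]
eef_rot: [[-0.991, -0.11, 0.078], [-0.135, 0.811, -0.57], [-0.001, -0.575, -0.818]]
ft_force: [-0.3, 0.2, -0.0]
finger_gap: 0.0
grasp_force: 0.2
```

Request:
step_arm:
  increments:
    - {"delta_pos": [0,-0.008,0.006],"rotation": [0,0,0],"hand": 1}
    - {"delta_pos": [0,-0.008,0.006],"rotation": [0,0,0],"hand": 1}
    - {"delta_pos": [0,-0.008,0.006],"rotation": [0,0,0],"hand": 1}

```text
time: 14.6
ee_pos: [0.5175, -0.0517, 0.0943]
eef_rot: [[-0.991, -0.11, 0.078], [-0.134, 0.811, -0.57], [-0.001, -0.575, -0.818]]
ft_force: [-0.9, 0.5, 0.8]
finger_gap: 0.0001
grasp_force: 0.3
```

```bash
python3 - <<'E'
from h import *; from workcell import env,vision
s=env.get_state();p,R=s['ee_pos'],s['eef_rot']
t=p+.073*R[:,2];q=t-nest;print('tip',t,q@xs,q@ys,s['ft_force'])
c={n:vision.camera(n) for n in('wrist','top')};pickle.dump((s,c),open('c8.pkl','wb'))
E
```

```text
tip [ 0.52320399 -0.09333682  0.0345467 ] -0.04068633337914232 -0.033721857704513254 [-0.92140597  0.46948714  0.81512973]
```

Light contact now: 0.3 N on the pad, so the blank is sliding. I'll continue in 1 mm steps.

Request:
step_arm:
  increments:
    - {"delta_pos": [0,-0.008,0.006],"rotation": [0,0,0],"hand": 1}
    - {"delta_pos": [0,-0.008,0.006],"rotation": [0,0,0],"hand": 1}
    - {"delta_pos": [0,-0.008,0.006],"rotation": [0,0,0],"hand": 1}

```text
time: 15.0
ee_pos: [0.5178, -0.0522, 0.0942]
eef_rot: [[-0.991, -0.11, 0.079], [-0.135, 0.811, -0.569], [-0.001, -0.574, -0.819]]
ft_force: [-2.0, 5.6, 0.9]
finger_gap: 0.0
grasp_force: 2.5
```

Request:
step_arm:
  increments:
    - {"delta_pos": [0,-0.008,0.006],"rotation": [0,0,0],"hand": 1}
    - {"delta_pos": [0,-0.008,0.006],"rotation": [0,0,0],"hand": 1}
    - {"delta_pos": [0,-0.008,0.006],"rotation": [0,0,0],"hand": 1}

```text
time: 15.3
ee_pos: [0.5181, -0.0525, 0.0941]
eef_rot: [[-0.991, -0.11, 0.08], [-0.136, 0.812, -0.568], [-0.002, -0.574, -0.819]]
ft_force: [-4.4, 10.2, 2.7]
finger_gap: -0.0001
grasp_force: 5.2
```

```bash
python3 - <<'E'
from h import *; from workcell import env,vision
s=env.get_state();p,R=s['ee_pos'],s['eef_rot']
t=p+.073*R[:,2];q=t-nest;print('tip',t,q@xs,q@ys,s['ft_force'])
E
```

```text
tip [ 0.52388239 -0.09396309  0.03433684] -0.03997273164197299 -0.03313601946965683 [-4.40331741 10.21939039  2.66740627]
```

It is solid now, 10 N at x=−40. I'll back off and go round to the −y end again, nearer the upper end of the allowed range.

Request:
step_arm:
  increments:
    - {"delta_pos": [0.01,0.1,-0.1],"rotation": [0,0,0],"hand": 1}
    - {"delta_pos": [0.03,0.21,-0.29],"rotation": [0,0,0],"hand": 1}
    - {"delta_pos": [0.08,0.21,-0.29],"rotation": [0,0,0],"hand": 1}
    - {"delta_pos": [0.08,0.21,-0.29],"rotation": [0,0,0],"hand": 1}

```text
time: 15.7
ee_pos: [0.5048, -0.0212, 0.1058]
eef_rot: [[-0.991, -0.11, 0.078], [-0.135, 0.811, -0.57], [-0.001, -0.575, -0.818]]
ft_force: [0.1, -0.5, -0.5]
finger_gap: -0.0
grasp_force: 0.0
```

Request:
step_arm:
  increments:
    - {"delta_pos": [0.45,0.06,-0.22],"rotation": [0,0,0],"hand": 1}
    - {"delta_pos": [0.9,0.11,-0.45],"rotation": [0,0,0],"hand": 1}
    - {"delta_pos": [0.9,0.11,-0.45],"rotation": [0,0,0],"hand": 1}
    - {"delta_pos": [0.9,0.11,-0.45],"rotation": [0,0,0],"hand": 1}

```text
time: 16.1
ee_pos: [0.4112, 0.0012, 0.1366]
eef_rot: [[-0.991, -0.11, 0.079], [-0.136, 0.811, -0.569], [-0.002, -0.575, -0.818]]
ft_force: [0.6, -0.0, -0.2]
finger_gap: -0.0002
grasp_force: 0.0
```

```bash
python3 - <<'E'
from h import *; from workcell import env,vision
s=env.get_state();p,R=s['ee_pos'],s['eef_rot']
t=p+.073*R[:,2];q=t-nest;print('tip',t,q@xs,q@ys,s['ft_force'])
for P in (tcp(-.01,-.115,.075),tcp(-.01,-.115,.035),tcp(-.01,-.09,.035)): p,R=nxt(p,R,P,Rt(35),1,2)
E
```

```text
tip [ 0.41698385 -0.04033324  0.07685421] -0.10779164350837568 -0.13164492019750051 [ 0.55163066 -0.0376418  -0.18445513]
d [-0.17, -0.79, 0.58] w [-0.0, 0.0, -0.0]
d [0.0, 0.23, 0.32] w [-0.0, 0.0, -0.0]
d [-0.25, 0.0, 0.0] w [-0.0, 0.0, -0.0]
```

Request:
step_arm:
  increments:
    - {"delta_pos": [-0.08,-0.4,0.28],"rotation": [0,0,0],"hand": 1}
    - {"delta_pos": [-0.17,-0.79,0.57],"rotation": [0,0,0],"hand": 1}
    - {"delta_pos": [-0.17,-0.79,0.57],"rotation": [0,0,0],"hand": 1}
    - {"delta_pos": [-0.17,-0.79,0.57],"rotation": [0,0,0],"hand": 1}

```text
time: 16.5
ee_pos: [0.4412, -0.0954, 0.1345]
eef_rot: [[-0.992, -0.106, 0.074], [-0.129, 0.811, -0.571], [0.0, -0.576, -0.818]]
ft_force: [0.6, 1.1, 0.6]
finger_gap: -0.0001
grasp_force: 0.0
```

Request:
step_arm:
  increments:
    - {"delta_pos": [0,0.12,0.16],"rotation": [0,0,0],"hand": 1}
    - {"delta_pos": [0,0.23,0.32],"rotation": [0,0,0],"hand": 1}
    - {"delta_pos": [-0.05,0.23,0.32],"rotation": [0,0,0],"hand": 1}
    - {"delta_pos": [-0.12,0.23,0.32],"rotation": [0,0,0],"hand": 1}
    - {"delta_pos": [-0.19,0.23,0.32],"rotation": [0,0,0],"hand": 1}
    - {"delta_pos": [-0.25,0.23,0.32],"rotation": [0,0,0],"hand": 1}
    - {"delta_pos": [-0.29,0.23,0.32],"rotation": [0,0,0],"hand": 1}
    - {"delta_pos": [-0.31,0.23,0.32],"rotation": [0,0,0],"hand": 1}
    - {"delta_pos": [-0.31,0.23,0.32],"rotation": [0,0,0],"hand": 1}

```text
time: 17.4
ee_pos: [0.4723, -0.0883, 0.0958]
eef_rot: [[-0.991, -0.109, 0.078], [-0.134, 0.811, -0.57], [-0.001, -0.575, -0.818]]
ft_force: [-0.1, 0.7, -0.2]
finger_gap: -0.0002
grasp_force: 0.0
```

Request:
step_arm:
  increments:
    - {"delta_pos": [-0.01,0,0],"rotation": [0,0,0],"hand": 1}
    - {"delta_pos": [-0.015,0,0],"rotation": [0,0,0],"hand": 1}
    - {"delta_pos": [-0.015,0,0],"rotation": [0,0,0],"hand": 1}

```text
time: 17.7
ee_pos: [0.4735, -0.0882, 0.0957]
eef_rot: [[-0.991, -0.11, 0.078], [-0.135, 0.811, -0.57], [-0.001, -0.575, -0.818]]
ft_force: [-0.1, -0.4, -0.9]
finger_gap: -0.0
grasp_force: 0.0
```

```bash
python3 - <<'E'
from h import *; from workcell import env,vision
s=env.get_state();p,R=s['ee_pos'],s['eef_rot']
t=p+.073*R[:,2];q=t-nest;print('tip',t,q@xs,q@ys,s['ft_force'])
E
```

```text
tip [ 0.47920533 -0.12983049  0.0360282 ] -0.010589165066083768 -0.08232041736987432 [-0.13537291 -0.41589508 -0.86108486]
```

Request:
step_arm:
  increments:
    - {"delta_pos": [-0.008,0,0],"rotation": [0,0,0],"hand": 1}
    - {"delta_pos": [-0.012,0,0],"rotation": [0,0,0],"hand": 1}
    - {"delta_pos": [-0.012,0,0],"rotation": [0,0,0],"hand": 1}

```text
time: 18.0
ee_pos: [0.4747, -0.0881, 0.0957]
eef_rot: [[-0.991, -0.11, 0.078], [-0.134, 0.811, -0.57], [-0.001, -0.575, -0.818]]
ft_force: [-0.2, 0.2, -0.2]
finger_gap: -0.0001
grasp_force: 0.1
```

Request:
step_arm:
  increments:
    - {"delta_pos": [-0.005,0,0],"rotation": [0,0,0],"hand": 1}
    - {"delta_pos": [-0.01,0,0],"rotation": [0,0,0],"hand": 1}
    - {"delta_pos": [-0.01,0,0],"rotation": [0,0,0],"hand": 1}

```text
time: 18.3
ee_pos: [0.475, -0.0883, 0.0955]
eef_rot: [[-0.991, -0.11, 0.077], [-0.134, 0.81, -0.57], [0.0, -0.576, -0.818]]
ft_force: [-3.4, 0.7, 0.3]
finger_gap: 0.0001
grasp_force: 1.7
```

The stop is reached again, at 3.4 N. One small extra nudge, then back off and recheck from the same wrist viewpoint.

Request:
step_arm:
  increments:
    - {"delta_pos": [-0.005,0,0],"rotation": [0,0,0],"hand": 1}
    - {"delta_pos": [-0.005,0,0],"rotation": [0,0,0],"hand": 1}

```text
time: 18.5
ee_pos: [0.4751, -0.0884, 0.0954]
eef_rot: [[-0.991, -0.11, 0.076], [-0.133, 0.81, -0.571], [0.001, -0.576, -0.818]]
ft_force: [-4.9, 1.3, 2.3]
finger_gap: 0.0001
grasp_force: 2.6
```

Request:
step_arm:
  increments:
    - {"delta_pos": [0.1,0,0],"rotation": [0,0,0],"hand": 1}
    - {"delta_pos": [0.4,0,0],"rotation": [0,0,0],"hand": 1}
    - {"delta_pos": [0.6,0.3,-0.4],"rotation": [0,0,0],"hand": 1}
    - {"delta_pos": [0.6,0.8,-0.8],"rotation": [0,0,0],"hand": 1}
    - {"delta_pos": [0.6,0.8,-0.8],"rotation": [0,0,0],"hand": 1}
    - {"delta_pos": [0.6,0.8,-0.8],"rotation": [0,0,0],"hand": 1}

```text
time: 19.1
ee_pos: [0.4028, 0.0177, 0.1158]
eef_rot: [[-0.99, -0.112, 0.083], [-0.14, 0.812, -0.567], [-0.004, -0.573, -0.819]]
ft_force: [-0.3, 0.1, 0.7]
finger_gap: -0.0
grasp_force: 0.0
```

Request:
step_arm:
  increments:
    - {"delta_pos": [-0.2,0.25,-0.5],"rotation": [0,0,0],"hand": 1}
    - {"delta_pos": [-0.6,0.5,-0.8],"rotation": [0,0,0],"hand": 1}
    - {"delta_pos": [-0.6,0.5,-0.8],"rotation": [0,0,0],"hand": 1}
    - {"delta_pos": [-0.6,0.5,-0.8],"rotation": [0,0,0],"hand": 1}

```text
time: 19.5
ee_pos: [0.451, 0.1102, 0.1521]
eef_rot: [[-0.991, -0.109, 0.08], [-0.136, 0.811, -0.569], [-0.003, -0.574, -0.819]]
ft_force: [-0.0, -1.0, 0.2]
finger_gap: -0.0002
grasp_force: 0.0
```

Request:
step_arm:
  increments:
    - {"delta_pos": [-0.5,-0.5,-0.3],"rotation": [0,0,0],"hand": 1}
    - {"delta_pos": [-0.8,-0.9,-0.3],"rotation": [0,0,0],"hand": 1}
    - {"delta_pos": [-0.8,-0.9,-0.3],"rotation": [0,0,0],"hand": 1}
    - {"delta_pos": [-0.8,-0.9,-0.3],"rotation": [0,0,0],"hand": 1}
    - {"delta_pos": [-0.8,-0.9,-0.3],"rotation": [0,0,0],"hand": 1}

```text
time: 20.0
ee_pos: [0.5354, 0.062, 0.2275]
eef_rot: [[-0.991, -0.108, 0.076], [-0.132, 0.811, -0.57], [0.0, -0.575, -0.818]]
ft_force: [-0.7, -0.1, -0.5]
finger_gap: 0.0003
grasp_force: 0.0
```

```bash
python3 - <<'E'
from h import *; from workcell import env,vision
s=env.get_state();p,R=s['ee_pos'],s['eef_rot']
t=p+.073*R[:,2];q=t-nest;print('tip',t,q@xs,q@ys,s['ft_force'],s['time'])
c={n:vision.camera(n) for n in('wrist','top')};pickle.dump((s,c),open('c9.pkl','wb'))
w=c['wrist']['color'][40:330,180:400]
cv2.imwrite('pics/m9.png',cv2.resize(w,None,fx=2,fy=2,interpolation=2)[:,:,::-1])
E
```

```text
tip [0.54091872 0.02034594 0.16782415] -0.15085332916332095 -0.0005440446030911678 [-0.71509852 -0.129795   -0.52346562] 20.0
```

View pics/m9.png

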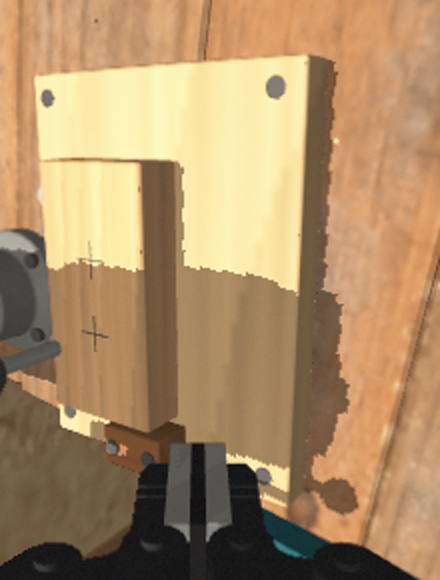

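The wrist view shows the −x top edge from (141,163) to (148,428), the underside edge from (183,165) to (177,413), and the +y end at the block (around (148,430)). I'll fit the same lines again.

```bash
cat > fit.py <<'E'
from h import *
import sys
def run(f,off=0):
    s,c=pickle.load(open(f,'rb'));W=wcam(c['wrist'],s)
    g=cv2.GaussianBlur(c['wrist']['color'],(3,3),0).astype(float).sum(2)
    def edge(n,p0,p1,h,sg,hw=4):
        rows=np.arange(int(40+p0[1]/2),int(40+p1[1]/2));P=[]
        for r in rows:
            xc=180+np.interp(r,[rows[0],rows[-1]],[p0[0]/2,p1[0]/2]);k=np.arange(int(round(xc))-hw,int(round(xc))+hw+1)
            d=np.clip(sg*(g[r,k+1]-g[r,k-1]),0,None);i=d.argmax();u=slice(max(i-2,0),i+3)
            if d[i]>25: P.append((d[u]@k[u]/d[u].sum(),r))
        Q=np.array([plane(W,p,h)-nest for p in P]);X,Y=Q@xs*1e3,Q@ys*1e3;m=np.ones(len(X),bool)
        for _ in range(5): b=np.polyfit(Y[m],X[m],1);e=abs(X-np.polyval(b,Y));m=e<max(.6,2*np.median(e))
        print(f,n,'deg %.2f x@-50 %.1f x@35 %.1f n %d rms %.2f'%(np.degrees(np.arctan(b[0])),np.polyval(b,-50),np.polyval(b,35),m.sum(),e[m].std()))
    return edge
e=run('c7.pkl')
e('-x top',(136,166),(141,420),.05,-1);e('bot sh',(172,280),(169,410),.022,1);e('board',(300,65),(289,480),.022,-1)
e=run('c9.pkl')
e('-x top',(141,166),(148,420),.05,-1);e('bot sh',(180,280),(177,410),.022,1);e('board',(308,65),(297,480),.022,-1)
s,c=pickle.load(open('c9.pkl','rb'));W=wcam(c['wrist'],s)
for n,x,y,z in [('cr1',92,261,.05),('cr2',95,334,.05),('-x-y',141,162,.05),('-x+y',148,431,.05),('+x-y',41,159,.05),('s1',47,98,.022),('s2',276,87,.022),('s3',69,411,.022),('s4',263,477,.022),('btn blk L',106,430,.048)]:
    q=plane(W,(180+x/2-.25,40+y/2-.25),z)-nest;print(n,np.round([q@xs*1e3,q@ys*1e3],1))
E
python3 fit.py
```

```text
c7.pkl -x top deg 1.21 x@-50 -38.7 x@35 -36.9 n 125 rms 0.08
c7.pkl bot sh deg 1.21 x@-50 -37.2 x@35 -35.4 n 65 rms 0.02
c7.pkl board deg -0.12 x@-50 -106.3 x@35 -106.5 n 207 rms 0.09
c9.pkl -x top deg -0.08 x@-50 -36.8 x@35 -36.9 n 120 rms 0.07
c9.pkl bot sh deg 0.12 x@-50 -35.7 x@35 -35.5 n 65 rms 0.09
c9.pkl board deg -0.21 x@-50 -106.4 x@35 -106.7 n 204 rms 0.11
cr1 [ -2.9 -19.8]
cr2 [-2.1 19.8]
-x-y [-37.7 -69.7]
-x+y [-36.9  67.4]
+x-y [ 29.9 -70. ]
s1 [  52.9 -101.6]
s2 [ -91.6 -101.6]
s3 [53.3 89.8]
s4 [-91.4  90.4]
btn blk L [-4.3 76.8]
```

The blank is now square to the board, within about 0.2–0.3°. Its −x edge is at the same place (−35.5 mm) at both dowels, and its ends are at ±70 mm, so it touches the stop. The hand is clear, so I'm handing in.

```bash
python3 -c "
from workcell import env
print(env.sign_off())"
```

```text
the job is handed in; nothing more can be done
None
```

The blank is pushed home: it lies flat, its +x edge against both dowels and its +y end against the stop. It measured square to the board within about 0.3°, and the job is handed in. It took a second press and end push, because a 1.7 mm gap remained at dowel_right after the first round.

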